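# Index the carving turntable

## Robot

A 6-joint arm with a two-finger parallel gripper is mounted at the origin on the work surface. World frame = base frame: x ahead of the robot, y to its left, z up, the work surface at z = 0. Lengths are in m, angles in rad, forces in N, time in s.
With the tool pointing down it reaches from about 0.225 to 0.875 m from the base axis. Payload 3.4 kg.
Tool frame: the origin (TCP) lies between the finger pads; the fingertips stand 11 mm ahead of it and the grasp point (between the pads) lies 8 mm behind it (tips_ahead is the distance from the TCP to the fingertips, in m); z points along the fingers, x is the direction in which the jaws open and shut, and the axes are right-handed (so a half turn about z gives the same grasp; the last joint's range is limited). The gripper opens to 85 mm and grips with 20 to 120 N. Pads are 22 mm wide; open, the fingers measure 114 mm over their backs; the gripper's body (76 mm by 85 mm) begins 54 mm behind the grasp point. The pads swing forward as they close: fully open they stand 13 mm farther back than shut.
Start: joints at [-1.413, 0.276, 1.505, -0, 1.361, -0.121], TCP at [0.158, -0.553, 0.242] pointing down, gripper open.
Joint ranges: [-2.89, 2.89], [-0.75, 2.08], [0.22, 2.7], [-1.18, 4.32], [0.11, 2.71], [-2.7, 2.7]. Speed limits (rad/s): [2.57, 2.57, 3.14, 3.14, 3.14, 3.14].

## Interface

Orientations are given as a unit quaternion [w, x, y, z].
In Python, from rig import get_state, get_image, sign_off, masks_of, tips_ahead gives the robot as it stands.
- The arm moves only by the tool play_rows, never from a script. Its argument "series" is a list of rows, each an object of numbers: "fingers": the closure, from -1 (fully open) to 1 (shut); "dx", "dy", "dz": the shift along the world's x, y, z in mm; "turn": the turn about the world's z in rad. A call has 1 to 20 rows; each row shifts and turns the pose as measured when the row begins; what a row does not reach is not made up. A row lasts 1/12 s, in which the tool goes at most 41.7 mm and 7.16 degrees, less where a joint would pass 70% of its speed; a pose out of reach is approached as far as the arm can. A call with a gripper value outside its range is refused whole. The fingers move at their own pace and stop on an object; "squeeze" is the grip in N (left out, the last holds). Time passes only in rows, so rows that do not move let the fingers close. It gives the time, the measured TCP pose, the force and the opening at its end, in the units of the state.
- get_state(): the state, without advancing time (a new reading comes with each control period).
- get_image(name): name is "scene" or "top" or "wrist"; returns a dict with "pixels" (420x560x3 uint8, red, green, blue), "vfov" (degrees; the focal length in pixels is half the picture's height over the tangent of half this angle, whatever the lens; pixels are square), "cx", "cy" (the principal point, pixels), "rvec" (rotation vector, rad) and "tvec" (3), from world to camera coordinates, as OpenCV has them; the wrist camera has in their place "hand_eye" (4x4, takes a point from camera to tool coordinates, whose origin is the TCP and whose axes are the tool frame's). Camera axes: x right, y down, z forward; pixel columns grow to the right and rows downward; lengths in m; the calibration is good to about 2 mm. A picture is of the moment at which its call begins: read the wrist's pose just before it. There is no depth.
- sign_off(): hands the job in, once; it reports no verdict.
Trained networks look in a picture, given as the dict that the camera call returned (one of the last four; its "shot" number tells which), for a name from the list of things; names that differ only in an ending like _2 or _b are one class to them, and where a whole thing is asked for, a point or a joint stands for the part that bears it (a point fixed in the world has none). Each returns a list of dicts, best first, with "p" (0 to 1); they miss things now and then, are a little off and sometimes report something else, mostly with a low value. They report only what shows in the picture. A call takes as long as a camera call. They do not tell look-alikes from the thing itself.
- masks_of(picture, label): "region" (420x560 bool, what is visible of it) and "xy" ([column, row] in pixels, amid what is visible of it).
The state is a dict: "clock": time; "qpos": joint angles; "qd": joint speeds; "effort": joint torques, N m; "position": TCP position; "ee_rot": TCP orientation; "contact_force": force on the tool from outside, world axes, zero at the start; "moment": the same for the moment, N m; "width": finger opening in m.
Only numpy, scipy, OpenCV 4.12 (cv2) and the standard library are available. Lean on these libraries where they do the work, as an engineer would, in place of code of your own. Each camera call takes 0.05 s, during which the arm holds its last target. There are 200 camera calls.

## Task

Turn the carving turntable by pushing on its rim or cleats with the fingertips until the one uncarved petal of the rosette, the plain square block, faces the index bolt at the front of the base board; then push the bolt's upright thumb plate so that the bolt slides fully home into the notch there and locks the turntable. Only push, gently: do not pinch or squeeze anything, do not lift the rosette out of its cleats, and leave the tools and other things on the bench where they are.

Things in the scene. Friction and masses are not known exactly. Their poses are not given: they have to be found in the camera images.
- bed: Plywood base board screwed to the bench, 18 mm thick. Origin: at bench height under the turntable's axis, z up. Its -x axis is the front, roughly towards the robot (turned up to 15 degrees); the bolt lies on that line. The board spans x -215 to +140, y -140 to +140 mm. Two steel bolt guides 34 mm wide, up to 56 mm above the bench, stand at x = -146 and -201 mm.
- disc: Plywood turntable disc, 260 mm across, turning freely either way on its vertical axis (about 2 N at the rim; stays where left). Origin on the axis at its underside, 32 mm above the bench; top at 54 mm. The rim has 12 notches every 30 degrees, first at its own -x: mouths 33 mm wide narrowing in 9 mm to a 14 mm slot. Four cleats stand on it; the rosette lies between them.
- cleat0 (a point): Beech cleat screwed on the disc at +135 degrees of its frame: upright block 18 mm wide (tangentially), from 77 to 126 mm from the axis, top 94 mm above the bench. This point lies mid-width at half height (74 mm above the bench), 114 mm from the axis. Its flat sides can be pushed to turn the disc.
- cleat1 (a point): The same for the cleat at +45 degrees of the disc.
- cleat2 (a point): The same for the cleat at -45 degrees of the disc.
- cleat3 (a point): The same for the cleat at -135 degrees of the disc.
- rosette: Loose limewood rosette, 0.36 kg, 170 mm across, lying on the disc, held by the cleats between its petals so that it turns with the disc (1 to 2 mm of play). Origin on its axis at its underside, 54 mm above the bench. Eleven petals are carved, rounded, 24 mm thick; one, at its -x, is still a plain block 40 mm wide, its top 92 mm above the bench.
- blank_tip (a point): Middle of the outer end face of the uncarved block petal of the rosette, 98 mm from the rosette's axis, 72 mm above the bench. It lies over a notch of the rim, mid-way between cleat0 and cleat3.
- bolt: Index bolt: 12 mm steel rod, round nose, 43 mm above the bench, with an upright steel thumb plate 30 mm wide, 8 mm thick, 64 to 88 mm above the bench. Origin: the plate's middle, 76 mm up, 181 mm in front of the axis when drawn back, 159 when home; it slides along the board's +x (about 2 N, stays). After 6 mm its nose enters a notch that is within 6 degrees; else it stops at the rim.
- tin: Wax tin standing on the base board's front strip, 50 mm in diameter, 24 mm high; origin under its centre. Leave it alone.
- pencil: Flat pencil lying on the base board's front strip, 150 x 13 x 8 mm along its x; origin under its middle. Leave it alone.
- chisel: Chisel lying on the bench beside the board: handle 125 mm long and 25 mm thick, blade 120 mm towards its +x; origin under the handle's middle. Leave it alone.
- gouge_a: Gouge on the grey mat at the left, handle 125 mm, blade 130 mm towards +x; origin under the handle's middle. Leave it alone.
- gouge_b: Gouge on the mat, handle 115 mm, blade 110 mm; origin as before. Leave it alone.
- gouge_c: Gouge on the mat, handle 130 mm, blade 120 mm; origin as before. Leave it alone.
- stone: Sharpening stone in a wooden holder, 210 x 75 x 38 mm; origin under its centre. Leave it alone.
- glue: Glue bottle, 64 mm in diameter, 170 mm tall; origin under its centre. Leave it alone.
Mind the look-alikes: they are no part of the job. What is shaped like the rosette but grey or turquoise is not meant.

How it is judged:
On the way, in this order (a step that is already met when the one before it is completed fails the run):
1. the uncarved petal is turned to the front (within about 8 degrees) with the bolt still drawn (y of blank_tip in the frame of bed between -0.014 and 0.014 m and x of blank_tip in the frame of bed below -0.07 m and x of bolt in the frame of bed below -0.171 m), for 0.1 s.
2. the bolt is home in the notch at the uncarved petal (y of blank_tip in the frame of bed between -0.009 and 0.009 m and x of blank_tip in the frame of bed below -0.07 m and x of bolt in the frame of bed above -0.163 m), for 0.2 s.
At the end, for the whole second after the job is handed in: The block petal's end is within 9 mm of the board's front line, on the bolt's side; bolt home (over 18 of 22 mm); disc at rest; rosette flat between its cleats (6 mm sideways, 5 mm in height); every other loose thing within 30 mm of its start (all of step 2 and angular speed of disc below 0.1 rad/s and z of rosette in the frame of bed between 0.049 and 0.059 m and horizontal distance between rosette and bed below 0.006 m and distance of each of gouge_a, gouge_b, gouge_c, chisel, stone, glue, tin, pencil from where it was at the start of the episode below 0.03 m); the robot touches nothing.
It fails at once if the rosette is lifted more than 8 mm off the disc (z of rosette in the frame of bed above 0.062 m).
It fails at once if the rosette is squeezed or pushed hard (over 25 N) (contact force between the fingers and rosette above 25 N).
It fails at once if the turntable or a cleat is pinched or pushed hard (over 25 N) (contact force between the fingers and disc above 25 N).
It fails at once if the bolt is pinched or rammed (over 35 N) (contact force between the fingers and bolt above 35 N).
It fails at once if a tool or other thing on the bench is moved more than 30 mm (distance of any of gouge_a, gouge_b, gouge_c, chisel, stone, glue, tin, pencil from where it was at the start of the episode above 0.03 m).
It also fails if it takes over 67 s, if anything falls off the work surface, if the arm or the gripper's body presses on something with over 40 N, if the wrist force passes 120 N, or if a joint passes its speed limit or range.

## Working session

There is one attempt and no reset: what is moved stays moved. The work goes in short steps, Python scripts to look and compute and a tool call to move; the robot and the scene stay as the last step left them, time stands still between calls to the robot, and variables do not carry over. Pictures are saved under pics/ and viewed, about 8 in all and at most 12, crops included, and the job is handed in when it is done.

Besides the shell and the picture viewer there is one more tool, called after ">>>" in YAML: its name, and indented under it one key for each argument. play_rows: Moves the arm, as the interface text tells. Its arguments: {"type":"object","properties":{"series":{"type":"array"},"squeeze":{"type":"number"}},"required":["series"]}

```bash
mkdir -p pics; python3 - <<'E'
from rig import *
import cv2
s=get_state();print(s)
for n in("scene","top"):
    p=get_image(n);cv2.imwrite(f"pics/{n}0.png",p["pixels"][:,:,::-1])
    print(n,p["vfov"],p["cx"],p["cy"],p["rvec"],p["tvec"])
    for l in("bed","disc","cleat0","rosette","blank_tip","bolt","tin","pencil","chisel","glue"):
        print(l,[(m["xy"],round(m["p"],2),int(m["region"].sum())) for m in masks_of(p,l)])
E
```

```text
{'clock': 0.0, 'qpos': array([-1.41304389e+00,  2.76589750e-01,  1.50615011e+00,  1.19838521e-05,
        1.36072329e+00, -1.20992653e-01]), 'qd': array([-0.00042328, -0.00075489, -0.00095853,  0.001182  ,  0.00187611,
       -0.00165094]), 'effort': array([ 7.57626203e-04, -4.16775405e+01, -2.45798081e+01, -2.57470074e-04,
        1.07770687e-02, -1.87559613e-05]), 'position': array([ 0.15813066, -0.55228239,  0.24143594]), 'ee_rot': array([-6.53272042e-04,  7.98481643e-01, -6.02018431e-01, -6.69296129e-04]), 'contact_force': array([ 0.10193327, -0.11233979, -0.3498603 ]), 'moment': array([-0.0499238 ,  0.00609389, -0.03685964]), 'width': 0.08530394842233092}
scene 53.531709876018084 274.18183068527594 211.24306506569465 [ 1.7974108   1.39919952 -0.72175794] [-0.21115188 -0.2478502   1.77311798]
bed [([277.2, 267.0], 0.75, 2540), ([413.3, 189.1], 0.68, 239)]
disc [([283.4, 250.5], 0.6, 2768)]
cleat0 [([284.9, 248.7], 0.58, 2605)]
rosette [([178.9, 262.7], 0.83, 1923), ([290.9, 230.4], 0.81, 1644), ([165.2, 209.6], 0.81, 1224)]
blank_tip [([179.8, 260.5], 0.9, 1911), ([286.9, 227.8], 0.64, 1712), ([164.2, 208.6], 0.63, 1297)]
bolt [([286.4, 245.9], 0.44, 2509)]
tin [([309.9, 202.7], 0.56, 114)]
pencil []
chisel [([228.7, 239.5], 0.71, 379)]
glue [([96.2, 248.6], 0.66, 1197)]
top 46.191771118595284 281.4811673174811 207.66434380839155 [ 2.1850041  -2.16780421  0.14088262] [0.05928766 0.56214441 1.48496935]
bed [([273.1, 216.1], 0.78, 4449), ([329.0, 207.2], 0.74, 450)]
disc [([277.7, 198.6], 0.57, 2946)]
cleat0 [([275.1, 200.6], 0.67, 3088)]
rosette [([269.5, 173.0], 0.96, 2252), ([390.2, 266.0], 0.89, 2286), ([377.0, 178.9], 0.58, 2137)]
blank_tip [([388.8, 265.4], 0.95, 2268), ([272.8, 176.6], 0.86, 2324), ([377.4, 182.1], 0.59, 2102)]
bolt []
tin [([232.5, 231.8], 0.69, 228)]
pencil [([299.3, 238.2], 0.59, 142)]
chisel [([329.5, 208.0], 0.96, 339), ([290.1, 189.7], 0.58, 2961)]
glue [([448.3, 184.0], 0.77, 606)]
```

```bash
python3 - <<'E'
import cv2
a=cv2.imread("pics/top0.png")
cv2.imwrite("pics/top0c.png",cv2.resize(a[100:300,190:450],None,fx=3,fy=3,interpolation=cv2.INTER_CUBIC))
E
```

```text
(no output)
```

View pics/scene0.png

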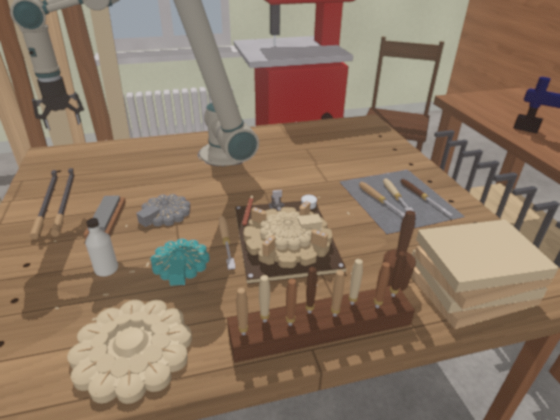

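View pics/top0c.png

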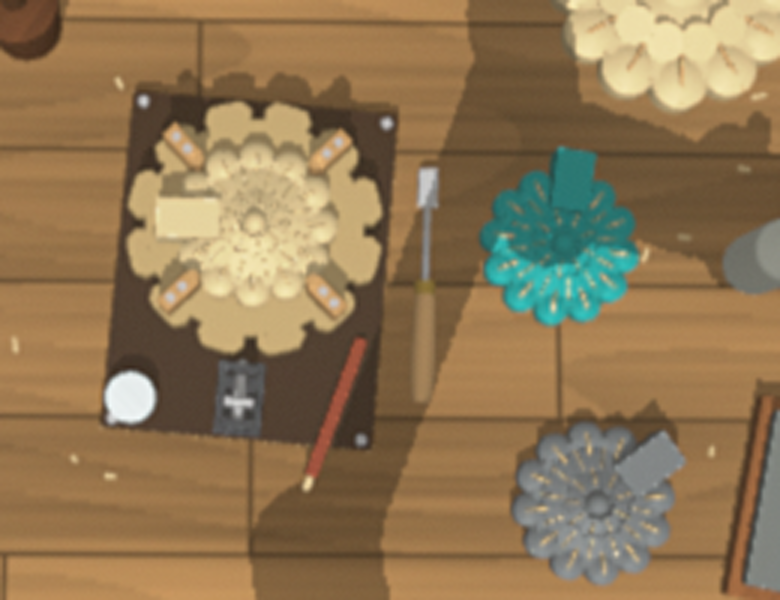

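The top crop shows the limewood rosette on the board, with its centre at crop (255,222) and the plain block at the left (188,217). The bolt's thumb plate is at the front, about (238,400).

Look-alikes:
- turquoise rosette with a block at crop (565,240)
- grey rosette at crop (600,500)
- large, fully carved cream rosette at crop (660,40)

The only match is the limewood one between the beech cleats on the board. Next I measure the geometry.

```bash
cat > h.py <<'E'
import numpy as np, cv2
from rig import *
def setup(p):
    f=p["pixels"].shape[0]/2/np.tan(np.radians(p["vfov"])/2)
    K=np.array([[f,0,p["cx"]],[0,f,p["cy"]],[0,0,1.]]);R=cv2.Rodrigues(np.array(p["rvec"],float))[0]
    return K,R,np.array(p["tvec"],float)
def world(p,uv,z):
    K,R,t=setup(p);c=-R.T@t;d=R.T@np.linalg.inv(K)@[uv[0],uv[1],1]
    return c+d*(z-c[2])/d[2]
def pix(p,X):
    K,R,t=setup(p);return cv2.projectPoints(np.array(X,float).reshape(-1,3),np.array(p["rvec"],float),t,K,None)[0][:,0]
E
python3 - <<'E'
from h import *
p=get_image("top")
g=lambda u,v,z:world(p,((u+.5)/3-.5+190,(v+.5)/3-.5+100),z)[:2]
cl=np.array([g(*c,.094) for c in((184,145),(330,150),(327,297),(180,290))])
C=cl.mean(0);print("cleats",cl.round(4),"C",C.round(4))
print("r,ang",np.linalg.norm(cl-C,axis=1).round(4),np.degrees(np.arctan2(*(cl-C)[:,::-1].T)).round(1))
b=g(188,217,.092);print("block",b,np.degrees(np.arctan2(*(b-C)[::-1])))
q=g(239,400,.088);print("bolt",q,np.linalg.norm(q-C),np.degrees(np.arctan2(*(q-C)[::-1])))
for c in((143,101),(387,124),(361,440),(108,418)):print("screw",g(*c,.018))
print("tin",g(130,397,.024))
E
```

```text
cleats [[0.7326 0.1571]
 [0.7293 0.012 ]
 [0.5819 0.0146]
 [0.5874 0.1591]] C [0.6578 0.0857]
r,ang [0.1034 0.1027 0.104  0.1017] [  43.7  -45.9 -136.9  133.8]
block [0.66055975 0.15229345] 87.62440366680086
bolt [0.48015245 0.10018748] 0.1782343201389382 175.33822888652423
screw [0.79667849 0.20388223]
screw [ 0.77520165 -0.05227813]
screw [ 0.44402979 -0.02509567]
screw [0.46457943 0.234231  ]
tin [0.48591405 0.2116723 ]
```

>>> play_rows:
  series:
    - {"fingers": 1,"dx": 26,"dy": 29,"dz": 0}
    - {"fingers": 1,"dx": 26,"dy": 29}
    - {"fingers": 1,"dx": 26,"dy": 29}
    - {"fingers": 1,"dx": 26,"dy": 29}
    - {"fingers": 1,"dx": 26,"dy": 29}
    - {"fingers": 1,"dx": 26,"dy": 29}
    - {"fingers": 1,"dx": 26,"dy": 29}
    - {"fingers": 1,"dx": 26,"dy": 29}
    - {"fingers": 1,"dx": 26,"dy": 29}
    - {"fingers": 1,"dx": 26,"dy": 29}
    - {"fingers": 1,"dx": 26,"dy": 29}
    - {"fingers": 1,"dx": 26,"dy": 29}
    - {"fingers": 1,"dx": 26,"dy": 29,"turn": 0.07}
    - {"fingers": 1,"dx": 26,"dy": 29,"turn": 0.07}
    - {"fingers": 1,"dx": 26,"dy": 29,"turn": 0.07}
    - {"fingers": 1,"dx": 26,"dy": 29,"turn": 0.07}
  squeeze: 20

```text
invalid input at $.series[0]: expected keys fingers, dx, dy, dz, turn
```

>>> play_rows:
  series:
    - {"fingers": 1,"dx": 26,"dy": 29,"dz": 0,"turn": 0}
    - {"fingers": 1,"dx": 26,"dy": 29,"dz": 0,"turn": 0}
    - {"fingers": 1,"dx": 26,"dy": 29,"dz": 0,"turn": 0}
    - {"fingers": 1,"dx": 26,"dy": 29,"dz": 0,"turn": 0}
    - {"fingers": 1,"dx": 26,"dy": 29,"dz": 0,"turn": 0}
    - {"fingers": 1,"dx": 26,"dy": 29,"dz": 0,"turn": 0}
    - {"fingers": 1,"dx": 26,"dy": 29,"dz": 0,"turn": 0}
    - {"fingers": 1,"dx": 26,"dy": 29,"dz": 0,"turn": 0}
    - {"fingers": 1,"dx": 26,"dy": 29,"dz": 0,"turn": 0}
    - {"fingers": 1,"dx": 26,"dy": 29,"dz": 0,"turn": 0}
    - {"fingers": 1,"dx": 26,"dy": 29,"dz": 0,"turn": 0}
    - {"fingers": 1,"dx": 26,"dy": 29,"dz": 0,"turn": 0}
    - {"fingers": 1,"dx": 26,"dy": 29,"dz": 0,"turn": 0.07}
    - {"fingers": 1,"dx": 26,"dy": 29,"dz": 0,"turn": 0.07}
    - {"fingers": 1,"dx": 26,"dy": 29,"dz": 0,"turn": 0.07}
    - {"fingers": 1,"dx": 26,"dy": 29,"dz": 0,"turn": 0.07}
  squeeze: 20

```text
clock: 2.48
position: [0.5836, -0.0728, 0.244]
ee_rot: [0.003, 0.874, -0.486, 0.005]
contact_force: [0.8, -0.9, 0.3]
width: 0.0
```

>>> play_rows:
  series:
    - {"fingers": 1,"dx": 26,"dy": 28,"dz": 0,"turn": 0}
    - {"fingers": 1,"dx": 26,"dy": 28,"dz": 0,"turn": 0}
    - {"fingers": 1,"dx": 26,"dy": 28,"dz": 0,"turn": 0}
    - {"fingers": 1,"dx": 26,"dy": 28,"dz": 0,"turn": 0}
    - {"fingers": 1,"dx": 26,"dy": 28,"dz": 0,"turn": 0}
    - {"fingers": 1,"dx": 26,"dy": 28,"dz": 0,"turn": 0}
    - {"fingers": 1,"dx": 26,"dy": 28,"dz": 0,"turn": 0}
    - {"fingers": 1,"dx": 5,"dy": 2,"dz": 0,"turn": 0}
    - {"fingers": 1,"dx": 0,"dy": 0,"dz": 0,"turn": 0}

```text
clock: 3.23
position: [0.7823, 0.1462, 0.2402]
ee_rot: [0.001, 0.877, -0.48, 0.005]
contact_force: [-0.3, -1.3, 0.4]
width: -0.0
```

```bash
python3 - <<'E'
from h import *
import rig
print(rig.tips_ahead() if callable(rig.tips_ahead) else rig.tips_ahead)
s=get_state();print(s["position"],s["ee_rot"],s["qpos"].round(2))
p=get_image("wrist");cv2.imwrite("pics/w1.png",p["pixels"][:,:,::-1]);print(np.array(p["hand_eye"]).round(3))
E
```

```text
0.011
[0.78229002 0.14620099 0.24016116] [ 0.00103322  0.87699092 -0.48047582  0.00537028] [ 0.1   0.62  0.93 -0.01  1.58  1.1 ]
[[ 1.    -0.001 -0.001 -0.   ]
 [ 0.001  0.948  0.319 -0.082]
 [ 0.    -0.319  0.948 -0.131]
 [ 0.     0.     0.     1.   ]]
```

View pics/w1.png

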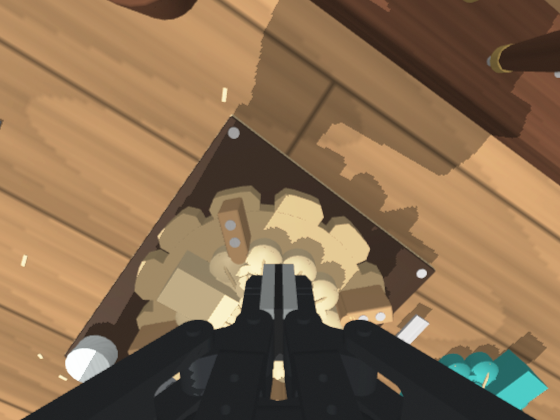

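>>> play_rows:
  series:
    - {"fingers": 1,"dx": -17,"dy": -21,"dz": 0,"turn": 0}
    - {"fingers": 1,"dx": 0,"dy": 0,"dz": -30,"turn": 0}
    - {"fingers": 1,"dx": 0,"dy": 0,"dz": -30,"turn": 0}
    - {"fingers": 1,"dx": 0,"dy": 0,"dz": -30,"turn": 0}
    - {"fingers": 1,"dx": 0,"dy": 0,"dz": -25,"turn": 0}
    - {"fingers": 1,"dx": 0,"dy": 0,"dz": 0,"turn": 0}
    - {"fingers": 1,"dx": 0,"dy": 0,"dz": 0,"turn": 0}

```text
clock: 3.87
position: [0.7575, 0.1158, 0.1263]
ee_rot: [0.002, 0.875, -0.483, 0.006]
contact_force: [0.3, -0.3, 0.5]
width: -0.0001
```

>>> play_rows:
  series:
    - {"fingers": 1,"dx": 8,"dy": 5,"dz": 0,"turn": 0}
    - {"fingers": 1,"dx": 0,"dy": 0,"dz": 0,"turn": 0}
    - {"fingers": 1,"dx": 0,"dy": 0,"dz": -20,"turn": 0}
    - {"fingers": 1,"dx": 0,"dy": 0,"dz": -16,"turn": 0}
    - {"fingers": 1,"dx": 0,"dy": 0,"dz": -8,"turn": 0}
    - {"fingers": 1,"dx": 0,"dy": 0,"dz": 0,"turn": 0}
    - {"fingers": 1,"dx": 0,"dy": 0,"dz": 0,"turn": 0}

```text
clock: 4.45
position: [0.7736, 0.1198, 0.0963]
ee_rot: [-0.004, 0.875, -0.484, 0.016]
contact_force: [-0.1, -0.2, -0.1]
width: -0.0001
```

>>> play_rows:
  series:
    - {"fingers": 1,"dx": -4,"dy": 0,"dz": -14,"turn": 0}
    - {"fingers": 1,"dx": 0,"dy": 0,"dz": -6,"turn": 0}
    - {"fingers": 1,"dx": 0,"dy": 0,"dz": 0,"turn": 0}

```text
clock: 4.7
position: [0.7727, 0.1202, 0.0811]
ee_rot: [-0.007, 0.875, -0.484, 0.02]
contact_force: [0.2, -0.6, 0.2]
width: -0.0001
```

>>> play_rows:
  series:
    - {"fingers": 1,"dx": -2,"dy": 4,"dz": 0,"turn": 0}
    - {"fingers": 1,"dx": -2,"dy": 4,"dz": 0,"turn": 0}
    - {"fingers": 1,"dx": -2,"dy": 4,"dz": 0,"turn": 0}
    - {"fingers": 1,"dx": -2,"dy": 4,"dz": 0,"turn": 0}
    - {"fingers": 1,"dx": -2,"dy": 4,"dz": 0,"turn": 0}
    - {"fingers": 1,"dx": -2,"dy": 4,"dz": 0,"turn": 0}

```text
clock: 5.2
position: [0.7622, 0.1463, 0.0854]
ee_rot: [-0.008, 0.875, -0.484, 0.022]
contact_force: [-0.3, -0.6, -0.6]
width: -0.0001
```

>>> play_rows:
  series:
    - {"fingers": 1,"dx": -4,"dy": 3.5,"dz": -2,"turn": 0.03}
    - {"fingers": 1,"dx": -4,"dy": 3.5,"dz": -2,"turn": 0.04}
    - {"fingers": 1,"dx": -4,"dy": 3,"dz": -1,"turn": 0.04}
    - {"fingers": 1,"dx": -4,"dy": 3,"dz": -1,"turn": 0.04}
    - {"fingers": 1,"dx": -4.5,"dy": 3,"dz": 0,"turn": 0.04}

```text
clock: 5.62
position: [0.7475, 0.1648, 0.0836]
ee_rot: [-0.014, 0.918, -0.394, 0.029]
contact_force: [2.1, -0.9, -1.4]
width: 0.0002
```

>>> play_rows:
  series:
    - {"fingers": 1,"dx": -4.5,"dy": 3,"dz": -1,"turn": 0.04}
    - {"fingers": 1,"dx": -4.5,"dy": 2.5,"dz": -1,"turn": 0.04}
    - {"fingers": 1,"dx": -4.5,"dy": 2.5,"dz": -1,"turn": 0.04}
    - {"fingers": 1,"dx": -5,"dy": 2,"dz": -1,"turn": 0.04}
    - {"fingers": 1,"dx": -5,"dy": 2,"dz": -1,"turn": 0.04}
    - {"fingers": 1,"dx": -5,"dy": 2,"dz": 0,"turn": 0.04}

```text
clock: 6.12
position: [0.7278, 0.1826, 0.0844]
ee_rot: [-0.024, 0.96, -0.275, 0.04]
contact_force: [2.3, -1.1, -1.0]
width: -0.0001
```

```bash
python3 - <<'E'
from h import *
s=get_state();print(s["position"],s["qpos"].round(2))
p=get_image("top");a=p["pixels"][:,:,::-1]
cv2.imwrite("pics/t2.png",cv2.resize(a[100:270,190:350],None,fx=3,fy=3,interpolation=cv2.INTER_CUBIC))
E
```

```text
[0.72780968 0.18255354 0.08443646] [0.15 0.59 1.39 0.01 1.07 0.7 ]
```

View pics/t2.png

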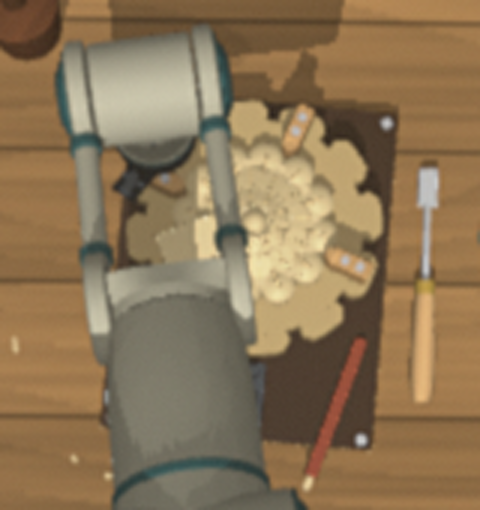

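>>> play_rows:
  series:
    - {"fingers": 1,"dx": -5.5,"dy": 2,"dz": -1.5,"turn": 0.02}
    - {"fingers": 1,"dx": -5.5,"dy": 2,"dz": -1.5,"turn": 0.02}
    - {"fingers": 1,"dx": -6,"dy": 1.5,"dz": -1.5,"turn": 0.02}
    - {"fingers": 1,"dx": -6,"dy": 1,"dz": -1.5,"turn": 0.02}
    - {"fingers": 1,"dx": -6,"dy": 0.5,"dz": -1.5,"turn": 0.02}
    - {"fingers": 1,"dx": -6,"dy": 0.5,"dz": -1,"turn": 0.02}

```text
clock: 6.67
position: [0.6946, 0.1928, 0.0796]
ee_rot: [-0.029, 0.976, -0.211, 0.044]
contact_force: [3.5, 1.7, 1.4]
width: -0.0003
```

>>> play_rows:
  series:
    - {"fingers": 1,"dx": -5.5,"dy": 2.5,"dz": 0,"turn": 0.02}
    - {"fingers": 1,"dx": -6,"dy": 1.5,"dz": 0,"turn": 0.02}
    - {"fingers": 1,"dx": -6,"dy": 1,"dz": 0,"turn": 0.02}
    - {"fingers": 1,"dx": -6,"dy": 0,"dz": -0.5,"turn": 0.02}
    - {"fingers": 1,"dx": -6,"dy": 0,"dz": -0.5,"turn": 0.02}
    - {"fingers": 1,"dx": -6,"dy": -0.5,"dz": -0.5,"turn": 0.02}

```text
clock: 7.17
position: [0.6544, 0.1965, 0.0776]
ee_rot: [-0.031, 0.988, -0.146, 0.041]
contact_force: [2.8, 0.1, 2.2]
width: 0.0
```

>>> play_rows:
  series:
    - {"fingers": 1,"dx": -6,"dy": 0.5,"dz": 0.5,"turn": 0.03}
    - {"fingers": 1,"dx": -6,"dy": -0.5,"dz": 0.5,"turn": 0.03}
    - {"fingers": 1,"dx": -5.5,"dy": -1,"dz": 0.5,"turn": 0.03}
    - {"fingers": 1,"dx": -5,"dy": -1.5,"dz": 0,"turn": 0.03}

```text
clock: 7.5
position: [0.6281, 0.1939, 0.0778]
ee_rot: [-0.033, 0.995, -0.081, 0.038]
contact_force: [3.4, -0.3, 0.9]
width: -0.0001
```

```bash
python3 - <<'E'
from h import *
s=get_state();print(s["position"],s["qpos"].round(2),s["contact_force"])
p=get_image("top");a=p["pixels"][:,:,::-1]
cv2.imwrite("pics/t3.png",cv2.resize(a[100:270,190:350],None,fx=4,fy=4,interpolation=cv2.INTER_CUBIC)[:600])
E
```

```text
[0.62806968 0.19387214 0.07781515] [0.17 0.48 1.63 0.06 0.95 0.3 ] [ 3.43589015 -0.25934164  0.87526064]
```

View pics/t3.png

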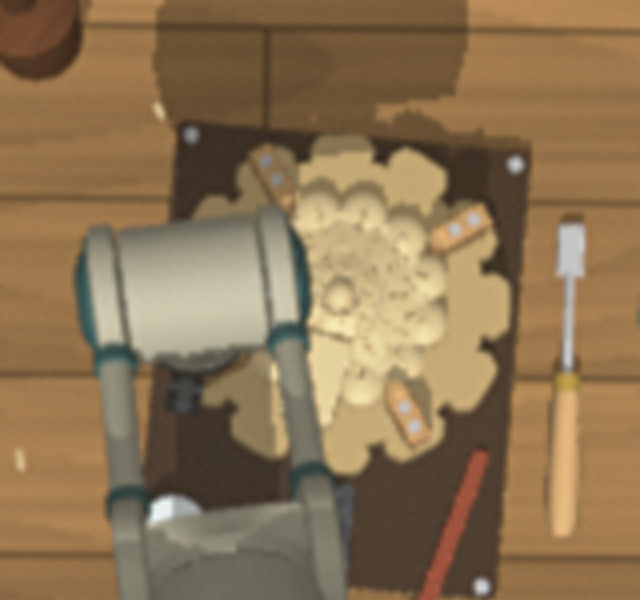

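```bash
python3 - <<'E'
from h import *
p=get_image("top")
g=lambda u,v,z,k:world(p,((u+.5)/k-.5+190,(v+.5)/k-.5+100),z)[:2]
a0=g(184,145,.094,3);c0=g(327,297,.094,3);b0=g(330,150,.094,3);d0=g(180,290,.094,3)
A=g(273,176,.094,4);B=g(461,228,.094,4);Cc=g(407,413,.094,4);C=np.array([.6578,.0857])
an=lambda v:np.degrees(np.arctan2(v[1],v[0]))
print(an(a0-c0),an(b0-d0),'| A-C',an(A-Cc),'A,B,C',an(A-C),an(B-C),an(Cc-C),'mid',(A+Cc)/2)
f=get_state()["position"][:2]-C;print(an(f),np.hypot(*f))
E
```

```text
43.40510185582171 -46.04537464172455 | A-C 29.659958457126816 A,B,C 30.05576600767707 -60.496583376361016 -150.7377257431359 mid [0.65766034 0.08643196]
106.20329394102117 0.11233352485894528
```

>>> play_rows:
  series:
    - {"fingers": 1,"dx": -4.5,"dy": -1,"dz": 0,"turn": 0.03}
    - {"fingers": 1,"dx": -4.5,"dy": -1.5,"dz": 0,"turn": 0.03}
    - {"fingers": 1,"dx": -4,"dy": -2,"dz": 0,"turn": 0.03}
    - {"fingers": 1,"dx": -4,"dy": -2,"dz": 0,"turn": 0.03}
    - {"fingers": 1,"dx": 0,"dy": 0,"dz": 0,"turn": 0}

```text
clock: 8.02
position: [0.6088, 0.1879, 0.0766]
ee_rot: [-0.036, 0.999, -0.021, 0.034]
contact_force: [0.2, 0.2, 0.9]
width: 0.0002
```

>>> play_rows:
  series:
    - {"fingers": 1,"dx": 8,"dy": 4,"dz": 0,"turn": 0}
    - {"fingers": 1,"dx": 4,"dy": 2,"dz": 5,"turn": 0}
    - {"fingers": 1,"dx": 0,"dy": 0,"dz": 30,"turn": 0}
    - {"fingers": 1,"dx": 0,"dy": 0,"dz": 30,"turn": 0}
    - {"fingers": 1,"dx": -20,"dy": -25,"dz": 25,"turn": 0}
    - {"fingers": 1,"dx": -20,"dy": -30,"dz": 15,"turn": 0}
    - {"fingers": 1,"dx": -20,"dy": -35,"dz": 0,"turn": 0}
    - {"fingers": 1,"dx": -20,"dy": -35,"dz": 0,"turn": 0}
    - {"fingers": 1,"dx": -20,"dy": -35,"dz": 0,"turn": 0}
    - {"fingers": 1,"dx": -20,"dy": -35,"dz": 0,"turn": 0}
    - {"fingers": 1,"dx": -20,"dy": -35,"dz": 0,"turn": 0}
    - {"fingers": 1,"dx": 0,"dy": -35,"dz": 0,"turn": 0}
    - {"fingers": 1,"dx": 0,"dy": 0,"dz": 0,"turn": 0}

```text
clock: 9.1
position: [0.477, -0.0736, 0.1858]
ee_rot: [-0.036, 0.999, -0.02, 0.03]
contact_force: [0.8, 0.2, -0.1]
width: -0.0003
```

```bash
python3 - <<'E'
from h import *
s=get_state();print(s["position"],s["ee_rot"],s["qpos"].round(2),s["contact_force"])
p=get_image("top");a=p["pixels"][:,:,::-1]
cv2.imwrite("pics/t4.png",cv2.resize(a[110:260,190:350],None,fx=4,fy=4,interpolation=cv2.INTER_CUBIC))
E
```

```text
[ 0.47702253 -0.07359527  0.18579177] [-0.03588459  0.99870358 -0.02002496  0.03004102] [-0.36  0.16  1.82  0.1   1.14 -0.36] [ 0.75454808  0.17893982 -0.0913916 ]
```

View pics/t4.png

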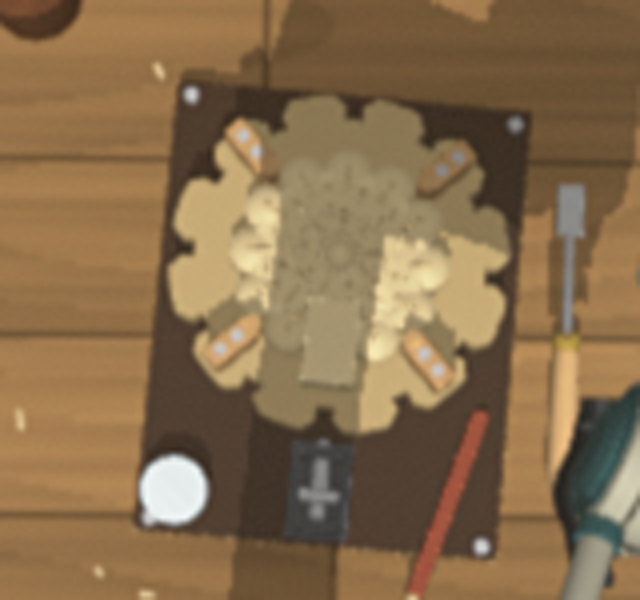

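```bash
python3 - <<'E'
from h import *
p=get_image("top")
g=lambda u,v,z,k=4,r=110:world(p,((u+.5)/k-.5+190,(v+.5)/k-.5+r),z)[:2]
A,B,Cc,D=[g(*c,.094) for c in((246,147),(447,167),(429,359),(232,341))]
an=lambda v:np.degrees(np.arctan2(v[1],v[0]))
C=(A+B+Cc+D)/4
print(C,an(A-Cc),an(B-D)); b=g(327,341,.092);print("block",b,an(b-C))
q=g(318,491,.088);print("bolt",q,an(q-C),np.hypot(*(q-C)))
print("pencil",g(415,598,.026),g(482,412,.026))
E
```

```text
[0.65827847 0.08718523] 40.95359967355732 -50.08413523217593
block [0.59265227 0.09519895] 173.0379914519186
bolt [0.48198455 0.10081665] 175.57856836018095 0.17682014260300552
pencil [0.40450689 0.02630892] [ 0.54746052 -0.02479115]
```

>>> play_rows:
  series:
    - {"fingers": 1,"dx": -8,"dy": 28,"dz": 0,"turn": 0}
    - {"fingers": 1,"dx": -8,"dy": 28,"dz": 0,"turn": 0}
    - {"fingers": 1,"dx": -8,"dy": 28,"dz": 0,"turn": 0}
    - {"fingers": 1,"dx": -8,"dy": 28,"dz": 0,"turn": 0}
    - {"fingers": 1,"dx": -8,"dy": 25,"dz": 0,"turn": 0}
    - {"fingers": 1,"dx": -5,"dy": 15,"dz": 0,"turn": 0}
    - {"fingers": 1,"dx": 0,"dy": 0,"dz": 0,"turn": 0}
    - {"fingers": 1,"dx": 0,"dy": 0,"dz": 0,"turn": 0}

```text
clock: 9.87
position: [0.4315, 0.0979, 0.1858]
ee_rot: [-0.042, 0.999, -0.017, 0.027]
contact_force: [0.2, 0.1, -0.1]
width: -0.0001
```

>>> play_rows:
  series:
    - {"fingers": 1,"dx": 0,"dy": 5,"dz": -20,"turn": 0}
    - {"fingers": 1,"dx": 0,"dy": 0,"dz": -25,"turn": 0}
    - {"fingers": 1,"dx": 0,"dy": 0,"dz": -25,"turn": 0}
    - {"fingers": 1,"dx": 0,"dy": 0,"dz": -15,"turn": 0}
    - {"fingers": 1,"dx": 0,"dy": 0,"dz": -8,"turn": 0}
    - {"fingers": 1,"dx": 0,"dy": 0,"dz": 0,"turn": 0}
    - {"fingers": 1,"dx": 0,"dy": 0,"dz": 0,"turn": 0}

```text
clock: 10.45
position: [0.4367, 0.1042, 0.0909]
ee_rot: [-0.041, 0.999, -0.015, 0.03]
contact_force: [0.5, -0.2, 0.1]
width: 0.0001
```

>>> play_rows:
  series:
    - {"fingers": 1,"dx": 0,"dy": 0,"dz": -9,"turn": 0}
    - {"fingers": 1,"dx": 0,"dy": 0,"dz": 0,"turn": 0}
    - {"fingers": 1,"dx": 2,"dy": 0,"dz": 0,"turn": 0}
    - {"fingers": 1,"dx": 3,"dy": 0,"dz": 0,"turn": 0}
    - {"fingers": 1,"dx": 3,"dy": 0,"dz": 0,"turn": 0}

```text
clock: 10.87
position: [0.4477, 0.1037, 0.0832]
ee_rot: [-0.041, 0.998, -0.015, 0.033]
contact_force: [-0.1, -0.6, 0.3]
width: -0.0001
```

```bash
python3 - <<'E'
from h import *
s=get_state();print(s["position"],s["contact_force"])
p=get_image("scene");a=p["pixels"][:,:,::-1]
u,v=pix(p,[.48,.1,.076])[0].astype(int);print(u,v)
cv2.imwrite("pics/s5.png",cv2.resize(a[v-60:v+60,u-70:u+70],None,fx=5,fy=5,interpolation=cv2.INTER_CUBIC))
E
```

```text
[0.44769563 0.10371276 0.08315421] [-0.13172096 -0.61760111  0.34146664]
275 193
```

View pics/s5.png

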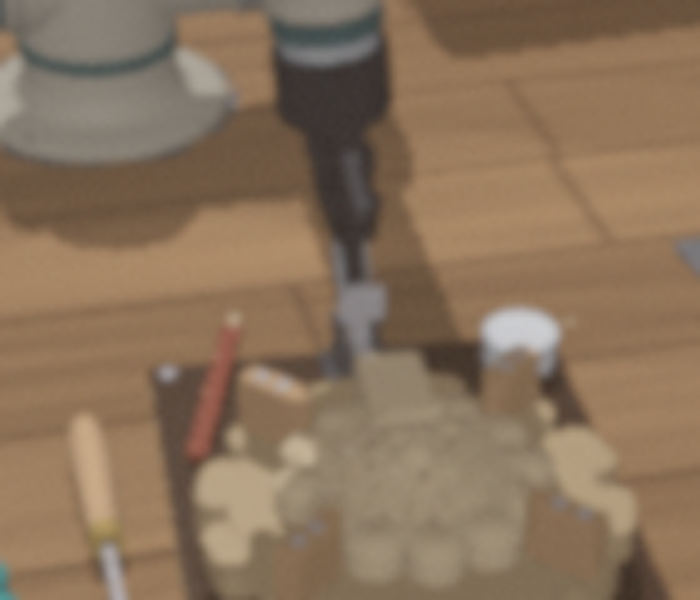

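>>> play_rows:
  series:
    - {"fingers": 1,"dx": 3,"dy": 0,"dz": -0.5,"turn": 0}
    - {"fingers": 1,"dx": 3,"dy": -0.3,"dz": -0.5,"turn": 0}
    - {"fingers": 1,"dx": 3,"dy": -0.3,"dz": -0.5,"turn": 0}
    - {"fingers": 1,"dx": 3,"dy": -0.3,"dz": -0.5,"turn": 0}

```text
clock: 11.25
position: [0.4624, 0.1028, 0.0822]
ee_rot: [-0.041, 0.998, -0.015, 0.034]
contact_force: [-1.9, -1.1, 1.4]
width: 0.0002
```

>>> play_rows:
  series:
    - {"fingers": 1,"dx": 3,"dy": -0.3,"dz": -0.5,"turn": 0}
    - {"fingers": 1,"dx": 3,"dy": -0.3,"dz": -0.5,"turn": 0}
    - {"fingers": 1,"dx": 3,"dy": -0.3,"dz": -0.5,"turn": 0}

```text
clock: 11.5
position: [0.4704, 0.1021, 0.0801]
ee_rot: [-0.042, 0.999, -0.015, 0.032]
contact_force: [-1.9, -0.0, 1.4]
width: 0.0001
```

>>> play_rows:
  series:
    - {"fingers": 1,"dx": 3,"dy": -0.3,"dz": -0.5,"turn": 0}
    - {"fingers": 1,"dx": 2.5,"dy": -0.3,"dz": -0.5,"turn": 0}

```text
clock: 11.67
position: [0.4758, 0.1015, 0.0788]
ee_rot: [-0.042, 0.999, -0.015, 0.031]
contact_force: [-1.7, 0.6, 0.4]
width: -0.0002
```

Force is steady at about 2 N, so the bolt is sliding. I'll keep going in small steps.

>>> play_rows:
  series:
    - {"fingers": 1,"dx": 2.5,"dy": -0.2,"dz": 0,"turn": 0}
    - {"fingers": 1,"dx": 2.5,"dy": -0.2,"dz": 0,"turn": 0}

```text
clock: 11.83
position: [0.4809, 0.1011, 0.0785]
ee_rot: [-0.042, 0.999, -0.015, 0.031]
contact_force: [-2.2, -0.3, 1.5]
width: 0.0005
```

>>> play_rows:
  series:
    - {"fingers": 1,"dx": 2,"dy": -0.2,"dz": 0,"turn": 0}
    - {"fingers": 1,"dx": 2,"dy": -0.2,"dz": 0,"turn": 0}

```text
clock: 12.0
position: [0.4832, 0.1009, 0.0781]
ee_rot: [-0.042, 0.999, -0.015, 0.028]
contact_force: [-7.8, 0.9, 5.1]
width: -0.0001
```

>>> play_rows:
  series:
    - {"fingers": 1,"dx": 2,"dy": -0.2,"dz": 0,"turn": 0}
    - {"fingers": 1,"dx": 1.5,"dy": -0.2,"dz": 0,"turn": 0}

```text
clock: 12.17
position: [0.483, 0.1009, 0.0775]
ee_rot: [-0.042, 0.999, -0.015, 0.024]
contact_force: [-3.4, 1.0, 3.5]
width: 0.0002
```

>>> play_rows:
  series:
    - {"fingers": 1,"dx": 3,"dy": -0.2,"dz": 0,"turn": 0}
    - {"fingers": 1,"dx": 3,"dy": -0.2,"dz": 0,"turn": 0}
    - {"fingers": 1,"dx": 0,"dy": 0,"dz": 0,"turn": 0}

```text
clock: 12.42
position: [0.4827, 0.101, 0.0765]
ee_rot: [-0.043, 0.999, -0.015, 0.017]
contact_force: [-0.5, -0.0, 1.0]
width: -0.0
```

>>> play_rows:
  series:
    - {"fingers": 1,"dx": -8,"dy": 0,"dz": 0,"turn": 0}
    - {"fingers": 1,"dx": -15,"dy": 0,"dz": 0,"turn": 0}
    - {"fingers": 1,"dx": -15,"dy": 0,"dz": 10,"turn": 0}
    - {"fingers": 1,"dx": 0,"dy": 0,"dz": 30,"turn": 0}
    - {"fingers": 1,"dx": 0,"dy": 0,"dz": 30,"turn": 0}
    - {"fingers": 1,"dx": 0,"dy": 0,"dz": 30,"turn": 0}
    - {"fingers": 1,"dx": 0,"dy": -35,"dz": 0,"turn": 0}
    - {"fingers": 1,"dx": 0,"dy": -35,"dz": 0,"turn": 0}
    - {"fingers": 1,"dx": 0,"dy": -35,"dz": 0,"turn": 0}
    - {"fingers": 1,"dx": 0,"dy": -35,"dz": 0,"turn": 0}
    - {"fingers": 1,"dx": 0,"dy": -35,"dz": 0,"turn": 0}
    - {"fingers": 1,"dx": 0,"dy": -35,"dz": 0,"turn": 0}
    - {"fingers": 1,"dx": 0,"dy": 0,"dz": 0,"turn": 0}
    - {"fingers": 1,"dx": 0,"dy": 0,"dz": 0,"turn": 0}

```text
clock: 13.58
position: [0.4513, -0.1212, 0.1856]
ee_rot: [-0.036, 0.999, -0.012, 0.036]
contact_force: [0.7, 0.5, -0.3]
width: 0.0002
```

```bash
python3 - <<'E'
from h import *
s=get_state();print(s["clock"],s["position"],s["contact_force"])
p=get_image("top");a=p["pixels"][:,:,::-1]
cv2.imwrite("pics/t6.png",cv2.resize(a[110:260,190:350],None,fx=4,fy=4,interpolation=cv2.INTER_CUBIC))
E
```

```text
13.5833 [ 0.45133605 -0.12122845  0.18559082] [ 0.65412863  0.52299754 -0.25084257]
```

View pics/t6.png

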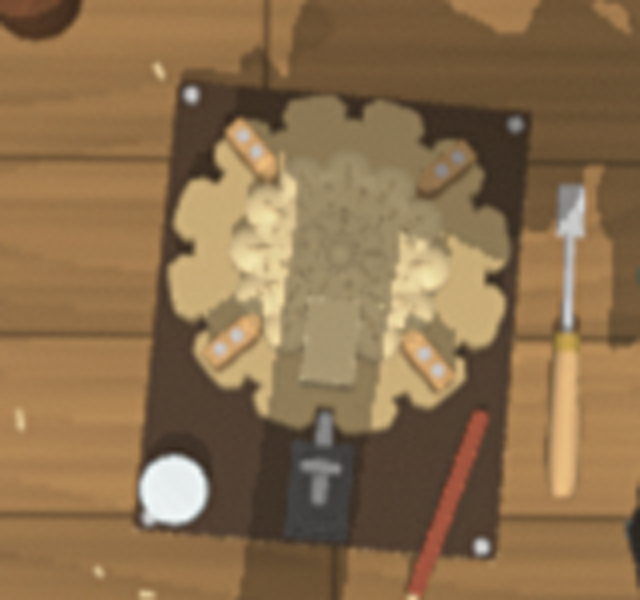

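The plate moved from crop row 491 to 466, about 22 mm, and the nose is seated in the notch under the block. The tin, pencil and chisel haven't moved, and the arm is clear.

```bash
python3 - <<'E'
from h import *
p=get_image("top")
q=[world(p,((320.5)/4-.5+190,(v+.5)/4-.5+110),.088)[:2] for v in(491,466)];print("travel",np.linalg.norm(q[1]-q[0]))
print(sign_off())
E
```

```text
travel 0.018398375892040138
the job is handed in; nothing more can be done
None
```

I turned the turntable about 87° counter-clockwise by pushing one cleat with the closed fingertips, until the plain block faced the bolt. Then I pushed the thumb plate until the bolt stopped, backed the arm clear and handed the job in. `sign_off` gave no verdict.

- **Block position:** before the bolt was pushed, the cleats put the block at about 175.4° and the bolt line was at about 175°. The block's own centre read 173.0°. The last picture shows the nose in the notch under the block.
- **Bolt travel:** two measurements disagree, and home needs more than 18 of 22 mm. The finger went about 21–22 mm from first contact to a firm stop, where it no longer advanced. The coarse top picture gave only 18.4 mm, at about 3 mm per pixel. I computed that figure in the same script that handed in, so I did not follow it up. I trust the firm stop more.
- **Forces:** pushing took about 2–4 N, and the highest reading was about 9 N, against the bolt's end stop. Readings came only at the end of each move call.
- **Other things:** the tin, pencil and chisel look unmoved in the last picture. I did not recheck the gouges, stone or glue, but the arm did not work near them. The tool had drifted about 5° off vertical, with no visible effect.

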